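# Unpin a seat post and stand it on the jack table

## Robot

A 6-joint arm with a two-finger parallel gripper is mounted at the origin on a cart in front of the work surface, level with it; the furniture and walls round the work are solid. World frame = base frame: x ahead of the robot, y to its left, z up, the work surface at z = 0. Lengths are in m, angles in rad, forces in N, time in s.
With the tool pointing down it reaches from about 0.35 to 0.975 m from the base axis. Payload 4.9 kg.
Tool frame: the origin (TCP) lies midway between the tips of the shut fingers; the grasp point (between the pads) lies 19 mm behind it; z points along the fingers, y is the line along which they close (so a half turn about z gives the same grasp; the last joint's range is limited). The gripper opens to 85 mm and grips with 20 to 120 N. Pads are 22 mm wide; open, the fingers measure 114 mm over their backs; the gripper's body (76 mm by 85 mm) begins 54 mm behind the grasp point. The pads swing forward as they close: fully open they stand 13 mm farther back than shut.
Start: joints at [1.056, 0.053, 1.613, -0, 1.476, -0.119], TCP at [0.241, 0.577, 0.231] pointing down, gripper open.
Joint ranges: [-3.01, 3.01], [-1.01, 2.22], [0.06, 2.58], [-1.02, 4.17], [0.09, 2.62], [-3.14, 3.14]. Speed limits (rad/s): [2.57, 2.57, 3.14, 3.14, 3.14, 3.14].

## Interface

Orientations are given as a unit quaternion [w, x, y, z].
In Python, from plant import * gives the robot as it stands.
- The arm moves only by the tool jog_arm, never from a script. Its argument "targets" is a list of rows, each a list of 3 entries, a list of its own where there are three numbers: the shift along the tool's x, y, z in units of 25 mm (1.0 is 25 mm), then the turn, a rotation vector about the tool's x, y, z in units of 8 degrees (1.0 is 8 degrees), then the opening in per cent of the stroke, from 0 (shut) to 100 (fully open). A call has 1 to 8 rows; each row is the pose to reach, as a shift and turn from the pose commanded when the call began, along the tool's axes at that moment; what a row does not reach only later rows make up. A row lasts 1/8 s, in which the tool goes at most 62.5 mm and 10.7 degrees, less where a joint would pass 70% of its speed; a pose out of reach is approached as far as the arm can. A call with a gripper value outside its range is refused whole. The fingers move at their own pace and stop on an object; the grip force is fixed at half the most. Time passes only in rows, so rows that repeat a pose let the fingers close. It gives the time, the measured TCP pose, the force, the opening and the grip force at its end, in the units of the state.
- state(): the state, without advancing time (a new reading comes with each control period).
- grab_frame(name): name is "scene" or "top" or "wrist"; returns (picture, depth): 400x640x3 uint8, red, green, blue; 400x640 float32, m along the optical axis (not along the pixel's ray), 0 where there is no reading.
- camera_params(name): a dict with "fovy" (degrees; the focal length in pixels is half the picture's height over the tangent of half this angle, whatever the lens; pixels are square), "cx", "cy" (the principal point, pixels), "dist" ([k1, k2, p1, p2, k3] as OpenCV has them; the pictures are not rectified), "rvec" (rotation vector, rad) and "tvec" (3), from world to camera coordinates, as OpenCV has them; the wrist camera has in their place "hand_eye" (4x4, takes a point from camera to tool coordinates, whose origin is the TCP and whose axes are the flange's). Camera axes: x right, y down, z forward; pixel columns grow to the right and rows downward; lengths in m; the calibration is good to about 2 mm. A picture is of the moment at which its call begins: read the wrist's pose just before it. camera_params takes no time and is no camera call.
- job_done(): hands the job in; it is judged then, once.
The state is a dict: "time": time; "joint_pos": joint angles; "joint_vel": joint speeds; "joint_efforts": joint torques, N m; "tool_pos": TCP position; "tool_rot": TCP orientation; "contact_force": force on the tool from outside, world axes, zero at the start; "ft_torque": the same for the moment, N m; "gripper_width": opening from 0.0 (shut) to 1.0 (fully open); "grasp_force": force on a finger pad.
Only numpy, scipy, OpenCV 4.12 (cv2) and the standard library are available. Lean on these libraries where they do the work, as an engineer would, in place of code of your own. Each camera call takes 0.05 s, during which the arm holds its last target. There are 200 camera calls.

## Task

Pull the red looped clip sideways out of the seat post's cross hole and lay it on the bench clear of the cradle. Only then lift the post out of its leaning cradle and stand it upright, clamp head up, in the middle of the small round jack table: lower it gently until it touches, neither dropping it nor pressing it hard, let go slowly and make sure that it stays standing still by itself. Leave the oil bottle, the brake pad carton and the jar where they are.

Things in the scene. Friction and masses are not known exactly. Their poses are not given: they have to be found in the camera images.
- cradle: Blue steel socket on a dark base plate 170x80x8 mm, fixed to the bench. Origin: centre of the plate's underside, z up. The socket (43 mm square, open 31 mm, cheeks 60 mm long) leans 0.52 rad (30 deg) towards the cradle's -x; its floor's centre lies at [35,0,32] mm. A back rest under the post reaches 122 mm along the axis. Draw the post 65 mm or more out along its axis before moving it aside.
- cradle_hole (a point): Centre of the socket at the cross hole, 30 mm along the axis from the socket floor, 58 mm above the bench. The hole runs along the cradle's y through both cheeks (outer faces 21.5 mm to each side) and through the post; the clip comes out along the cradle's +y.
- post: Top-heavy seat post, 208 mm; 0.5-0.8 kg: aluminium tube 27 mm thick flat foot, dark steel clamp head 46(x) x 40(y) x 40(z) mm at its top (168 to 208 mm; bolts 3 mm higher). Origin: centre of the foot; z up the tube; y as the cradle's y. Grip the head across its two 40 mm sides, along the tube from the head end, or up to 15 deg steeper. Centre of mass 160 mm up: topples at 5 deg. 2 deg of play.
- clip: Clip: straight steel leg 5 mm thick, red round loop 32 mm across, 9 mm thick; 30 g. Origin: loop centre; the leg runs along the clip's -y to its tip 99 mm away. The loop lies in the clip's y-z plane, upright at the start: pinch it across x. Loop centre 72 mm to the cradle's +y of the cross hole; leg droops a few degrees. Slides out along +y almost without resistance, free after 50 mm.
- stand: Grey base, 72 mm wide, of a small screw-jack table, fixed to the bench. Origin: centre of its underside, z up. Centred above it is a level, flat, round aluminium top 60 mm across on a screw set to any height: the top lies 38 to 73 mm above the bench; this height is not reported. It does not give way under 70 N.
- oil_bottle: White bottle with a green cap, 37 mm wide, 126 mm tall, standing behind or beside the jack table; leave it alone. Origin: centre of its underside.
- brake_pad_box: Small red and white carton 60 x 90 x 28 mm lying in front of the jack table; leave it alone. Origin: centre of its underside.
- spares_jar: Clear jar 67 mm wide, 86 mm tall, standing to the left of the cradle; leave it alone. Origin: centre of its underside.
- vice_top (a point): Top of the red bench vice, fixed on the bench front between cradle and jack table; an obstacle. It reaches 100 mm from this point to the world's +x and 80 mm to each side in y. Behind it stand small fixed bottles and tins: carry the post past the vice on its far side, at about x = 0.60 m, with the foot about 140 mm above the bench.

How it is judged:
By the outcome, as a careful person would: the job done as asked, in the order asked, and still so for the second after the job is handed in, with the robot touching nothing.
It also fails if it takes over 64 s, if anything falls off the work surface, if the arm or the gripper's body presses on something with over 40 N, if the wrist force passes 120 N, or if a joint passes its speed limit or range.

## Working session

There is one attempt and no reset: what is moved stays moved. The work goes in short steps, Python scripts to look and compute and a tool call to move; the robot and the scene stay as the last step left them, time stands still between calls to the robot, and variables do not carry over. Pictures are saved under pics/ and viewed, at most 10 in all, crops included, and the job is handed in when it is done.

Besides the shell and the picture viewer there is one more tool, called as name(argument=value, ...), one argument or row to a line, values as JSON. jog_arm: Moves the arm, as the interface text tells. Its arguments: {"type":"object","properties":{"targets":{"type":"array"}},"required":["targets"]}

```bash
mkdir -p pics; ls; cat > h.py <<'E'
from plant import *
import numpy as np, cv2
from scipy.spatial.transform import Rotation as R
def K(p): 
    f=200/np.tan(np.radians(p["fovy"])/2); return np.array([[f,0,p["cx"]],[0,f,p["cy"]],[0,0,1.]])
def pose(s): 
    q=s["tool_rot"]; T=np.eye(4); T[:3,:3]=R.from_quat([q[1],q[2],q[3],q[0]]).as_matrix(); T[:3,3]=s["tool_pos"]; return T
def cam2world(name,T=None):
    p=camera_params(name); M=np.eye(4)
    if "hand_eye" in p: return T@np.array(p["hand_eye"])
    M[:3,:3]=R.from_rotvec(np.ravel(p["rvec"])).as_matrix(); M[:3,3]=np.ravel(p["tvec"]); return np.linalg.inv(M)
def cloud(name,d,T=None):
    p=camera_params(name); v,u=np.mgrid[:400,:640]
    n=cv2.undistortPoints(np.stack([u,v],-1).reshape(-1,1,2).astype(np.float64),K(p),np.ravel(p["dist"])).reshape(400,640,2)
    P=np.dstack([n,np.ones((400,640))])*d[...,None]; M=cam2world(name,T)
    W=P@M[:3,:3].T+M[:3,3]; W[d==0]=np.nan; return W
E
python3 - <<'E'
from h import *
s=state();print(s["tool_pos"],s["tool_rot"],s["contact_force"],s["time"])
for n in("scene","top"):
    im,d=grab_frame(n); np.savez(n,im=im,d=d); cv2.imwrite(f"pics/{n}.png",im[...,::-1]); M=cam2world(n); print(n,M[:3].round(3).tolist(),(d>0).mean())
E
```

```text
pics
[0.24066022 0.57612973 0.23008445] [-3.06407021e-04  1.96615935e-01  9.80480046e-01 -9.79320102e-04] [-0.03124723 -0.83608522  0.60941353] 0.0
scene [[0.897, -0.288, 0.336, -0.014], [-0.443, -0.589, 0.677, -0.987], [0.003, -0.755, -0.655, 1.11]] 0.98941015625
top [[0.007, -0.997, 0.081, 0.4], [-1.0, -0.008, -0.005, 0.054], [0.005, -0.081, -0.997, 1.293]] 0.9961953125
```

View pics/scene.png

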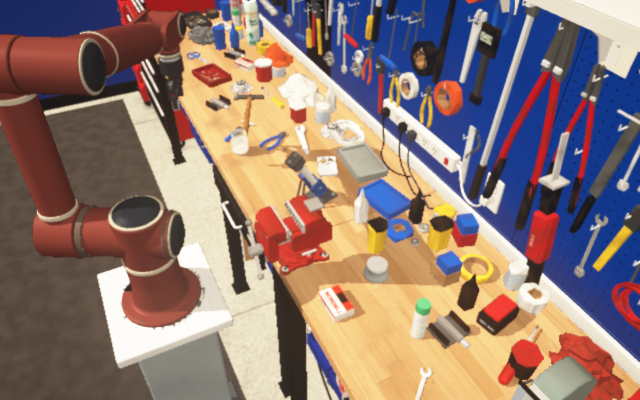

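View pics/top.png

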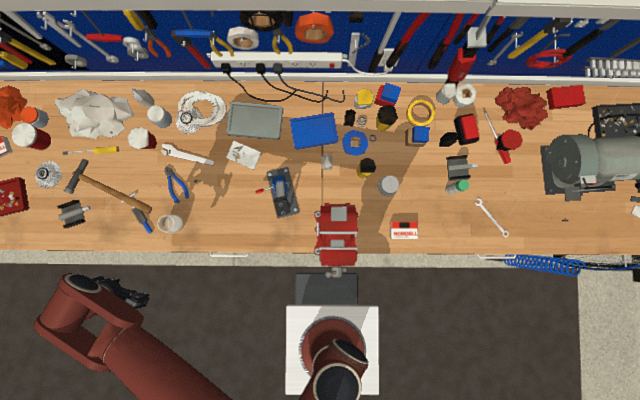

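The scene view shows the cradle with the post at about (312,180) and the jack table at (376,268). In the top view the cradle is at (283,192), the clip loop at (260,190), the jack table at (389,184), the vice at (337,235), the carton at (404,230) and the bottle at (462,186). Next I measure from the depth and zoom in on the cradle.

```bash
python3 - <<'E'
from h import *
cr=[]
for n,(x0,y0,w,h) in dict(top=(235,150,80,80),scene=(270,130,80,80)).items():
    z=np.load(n+".npz"); im=z["im"]; W=cloud(n,z["d"])
    cr.append(cv2.resize(im[y0:y0+h,x0:x0+w],(400,400),interpolation=cv2.INTER_CUBIC))
    hsv=cv2.cvtColor(im,cv2.COLOR_RGB2HSV).astype(int)
    w=W[...]; box=(w[...,0]>.3)&(w[...,0]<.7)&(w[...,1]>.02)&(w[...,1]<.4)
    red=((hsv[...,0]<8)|(hsv[...,0]>172))&(hsv[...,1]>150)&(hsv[...,2]>70)&box&(w[...,1]>.14)
    print(n,"red",red.sum(),np.c_[np.argwhere(red)[:,::-1],W[red].round(3)].tolist()[:40])
    box2=(w[...,0]>.4)&(w[...,0]<.72)&(w[...,1]>.05)&(w[...,1]<.24)
    for lo,hi in((.004,.02),(.02,.06),(.06,.1),(.1,.14),(.14,.18),(.18,.3)):
        m=box2&(w[...,2]>lo)&(w[...,2]<hi); 
        if m.any(): print(lo,m.sum(),np.nanmedian(W[m],0).round(3),np.percentile(W[m],[3,97],axis=0).round(3).tolist())
    m=(w[...,0]>.45)&(w[...,0]<.65)&(w[...,1]>-.3)&(w[...,1]<-.08)&(w[...,2]>.025)&(w[...,2]<.09)
    _,lab,st,ce=cv2.connectedComponentsWithStats(m.astype(np.uint8))
    for i in range(1,len(st)):
        if st[i,4]>30: q=W[lab==i]; print("st",ce[i].round(1),st[i,4],np.median(q,0).round(4),np.percentile(q,[2,98],axis=0).round(3).tolist())
    m=(w[...,0]>.25)&(w[...,0]<.55)&(w[...,1]>-.12)&(w[...,1]<.12)&(w[...,2]>.03)
    print("vice",np.nanpercentile(W[m],[1,99],axis=0).round(3).tolist())
cv2.imwrite("pics/crop.png",np.hstack(cr)[...,::-1])
E
```

```text
top red 22 [[259.0, 189.0, 0.548, 0.252, 0.046], [260.0, 189.0, 0.548, 0.248, 0.05], [261.0, 189.0, 0.548, 0.244, 0.055], [262.0, 189.0, 0.548, 0.241, 0.054], [257.0, 190.0, 0.545, 0.26, 0.043], [258.0, 190.0, 0.546, 0.257, 0.038], [259.0, 190.0, 0.543, 0.25, 0.063], [260.0, 190.0, 0.543, 0.247, 0.062], [261.0, 190.0, 0.543, 0.243, 0.061], [262.0, 190.0, 0.544, 0.24, 0.058], [256.0, 191.0, 0.54, 0.26, 0.059], [257.0, 191.0, 0.54, 0.256, 0.063], [258.0, 191.0, 0.54, 0.253, 0.064], [259.0, 191.0, 0.539, 0.249, 0.065], [260.0, 191.0, 0.54, 0.247, 0.061], [261.0, 191.0, 0.54, 0.243, 0.063], [262.0, 191.0, 0.54, 0.24, 0.062], [256.0, 192.0, 0.537, 0.26, 0.059], [257.0, 192.0, 0.536, 0.256, 0.067], [258.0, 192.0, 0.536, 0.253, 0.065], [259.0, 192.0, 0.536, 0.25, 0.062], [260.0, 192.0, 0.537, 0.247, 0.058]]
0.004 750 [0.558 0.153 0.008] [[0.435, 0.054, 0.004], [0.713, 0.23, 0.018]]
0.02 198 [0.592 0.116 0.031] [[0.407, 0.051, 0.021], [0.717, 0.225, 0.058]]
0.06 153 [0.561 0.182 0.08 ] [[0.53, 0.158, 0.063], [0.583, 0.204, 0.098]]
0.1 48 [0.537 0.175 0.122] [[0.524, 0.162, 0.101], [0.552, 0.
[... 486 characters left out ...]
048]]
0.004 793 [0.607 0.165 0.006] [[0.426, 0.059, 0.004], [0.71, 0.236, 0.016]]
0.02 190 [0.587 0.164 0.033] [[0.495, 0.057, 0.021], [0.717, 0.191, 0.058]]
0.06 215 [0.546 0.167 0.082] [[0.498, 0.155, 0.063], [0.581, 0.2, 0.098]]
0.1 121 [0.519 0.166 0.12 ] [[0.502, 0.156, 0.102], [0.548, 0.182, 0.137]]
0.14 84 [0.504 0.16  0.157] [[0.413, 0.052, 0.141], [0.525, 0.168, 0.179]]
0.18 254 [0.477 0.152 0.207] [[0.455, 0.14, 0.185], [0.504, 0.179, 0.224]]
st [375.4 239.6] 276 [ 0.605  -0.1238  0.0591] [[0.592, -0.131, 0.027], [0.637, -0.087, 0.088]]
st [376.2 263.9] 298 [ 0.5671 -0.1929  0.0467] [[0.542, -0.22, 0.038], [0.595, -0.165, 0.051]]
vice [[0.263, -0.074, 0.032], [0.494, 0.046, 0.171]]
```

View pics/crop.png

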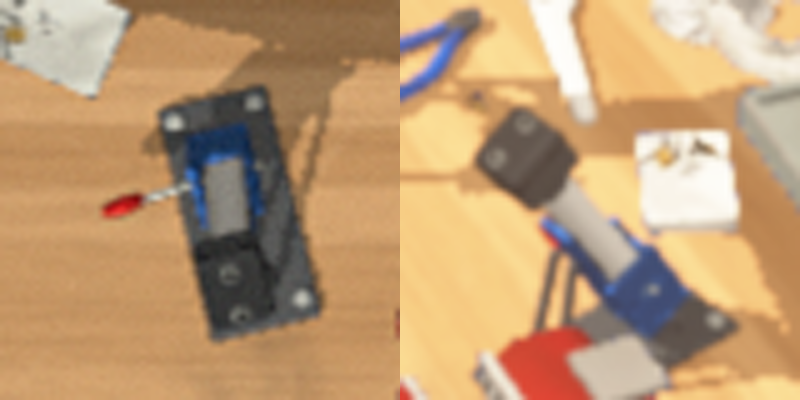

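The crop shows the plate corners at about (163,102), (262,88), (320,315) and (212,335), with the clip loop to the left at (122,205). The head leans down in the image, toward the robot. Next I work out the cradle pose and the first move.

```bash
cat >> h.py <<'E'
def ray(name,uv,z,T=None):
    p=camera_params(name); n=cv2.undistortPoints(np.array(uv,float).reshape(-1,1,2),K(p),np.ravel(p["dist"])).reshape(-1,2)
    M=cam2world(name,T); d=np.c_[n,np.ones(len(n))]@M[:3,:3].T; return M[:3,3]+d*((z-M[2,3])/d[:,2])[:,None]
def move(p,Rm,T=None):
    """shift (25 mm) and turn (8 deg) in the tool frame from now to pose"""
    T=pose(state()) if T is None else T
    print("shift",(T[:3,:3].T@(np.array(p)-T[:3,3])/.025).round(2),"turn",(np.degrees(R.from_matrix(T[:3,:3].T@Rm).as_rotvec())/8).round(2))
def frame(z,y):
    z=np.array(z,float);z/=np.linalg.norm(z);y=np.array(y,float);y-=z*(y@z);y/=np.linalg.norm(y);return np.c_[np.cross(y,z),y,z]
E
python3 - <<'E'
from h import *
c=ray("top",np.array([[163,102],[262,88],[320,315],[212,335]])/5+[234.6,149.6],.008)
print(c.round(4)); ctr=c.mean(0); ex=(c[0]+c[1]-c[2]-c[3])[:2]; ey=(c[0]+c[3]-c[1]-c[2])[:2]
print(ctr,np.linalg.norm(ex)/2,np.linalg.norm(ey)/2,np.degrees(np.arctan2(ex[1],ex[0])),np.degrees(np.arctan2(-ey[0],ey[1])))
yaw=np.arctan2(ex[1],ex[0]); Rz=R.from_euler("z",yaw).as_matrix()
for n,l in dict(hole=[20,0,58],loop=[20,72,54],head=[35-.5*188,0,32+.866*188]).items(): print(n,ctr*[1,1,0]+Rz@np.array(l)/1000)
L=ctr*[1,1,0]+Rz@[.02,.072,0]
move([L[0],L[1],.17],frame([0,0,-1],Rz[:,0]))
E
```

```text
[[0.6208 0.2311 0.008 ]
 [0.6313 0.1613 0.008 ]
 [0.4711 0.1184 0.008 ]
 [0.4565 0.1937 0.008 ]]
[0.54492515 0.17613455 0.008     ] 0.1671153943539186 0.07358548097359559 13.888976415685704 9.828931664469893
hole [0.56434041 0.18093538 0.058     ]
loop [0.54705743 0.25083029 0.054     ]
head [0.48765015 0.16197212 0.194808  ]
shift [-16.33  -7.28   2.42] turn [-0.01  0.    6.68]
```

jog_arm(
  targets=[
    [[-2,-1,0],[0,0,0.8],100],
    [[-4.4,-2,0],[0,0,1.8],100],
    [[-6.8,-3,0],[0,0,2.8],100],
    [[-9.2,-4,0],[0,0,3.8],100],
    [[-11.6,-5,0],[0,0,4.8],100],
    [[-14,-6.2,0],[0,0,5.8],100],
    [[-16.2,-7.2,0.5],[0,0,6.6],100],
    [[-16.2,-7.2,1.5],[0,0,6.6],100],
  ],
)

```text
time: 1.1
tool_pos: [0.5483, 0.2517, 0.1948]
tool_rot: [0.001, 0.614, 0.789, 0.001]
contact_force: [-0.5, 0.4, -0.2]
gripper_width: 0.997
grasp_force: 0.0
```

```bash
cat > wr.py <<'E'
from h import *
import sys
def wrist(tag):
    s=state(); T=pose(s); im,d=grab_frame("wrist"); np.savez(tag,im=im,d=d,T=T); cv2.imwrite(f"pics/{tag}.png",im[...,::-1]); return im,d,T
E
python3 - <<'E'
from wr import *
im,d,T=wrist("w1"); print(T.round(4)); W=cloud("wrist",d,T)
hsv=cv2.cvtColor(im,cv2.COLOR_RGB2HSV)
red=((hsv[...,0]<8)|(hsv[...,0]>172))&(hsv[...,1]>150)&(hsv[...,2]>60)&(W[...,1]>.2)&(W[...,1]<.33)&(W[...,2]>.02)
q=W[red]; print(red.sum(),q.mean(0),np.percentile(q,[2,50,98],axis=0).round(4).tolist())
print(np.argwhere(red).mean(0), np.degrees(np.arctan2(*np.linalg.svd(q[:,:2]-q[:,:2].mean(0))[2][0][::-1])) if len(q)<5000 else 0)
E
```

```text
[[-2.459e-01  9.693e-01  3.400e-03  5.483e-01]
 [ 9.693e-01  2.459e-01  5.000e-04  2.517e-01]
 [-4.000e-04  3.500e-03 -1.000e+00  1.948e-01]
 [ 0.000e+00  0.000e+00  0.000e+00  1.000e+00]]
432 [0.5407499  0.25421681 0.05945821] [[0.5333, 0.241, 0.0425], [0.5412, 0.2539, 0.0595], [0.5498, 0.2671, 0.0658]]
[183.34027778 309.2337963 ] -29.794680382323268
```

View pics/w1.png

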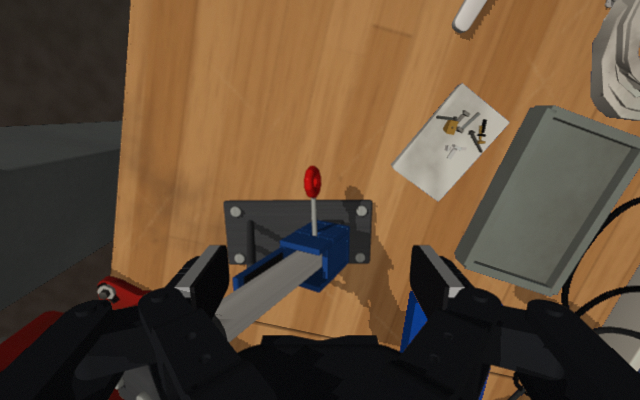

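The wrist view shows the loop at (313,182), the leg going down to the socket at (316,235), and the plate bolts at (236,212), (361,211), (360,257) and (239,258).

```bash
python3 - <<'E'
from wr import *
z=np.load("w1.npz"); T=z["T"]
b=ray("wrist",[[236,212],[361,211],[360,257],[239,258]],.010,T); ctr=b.mean(0); ex=b[1]+b[2]-b[0]-b[3]; yaw=np.arctan2(ex[1],ex[0])
print(b.round(4).tolist(),ctr,np.degrees(yaw))
Rz=R.from_euler("z",yaw).as_matrix()
print("loop",ctr*[1,1,0]+Rz@[.02,.072,.054],"head",ctr*[1,1,0]+Rz@[-.059,0,.195])
hsv=cv2.cvtColor(z["im"],cv2.COLOR_RGB2HSV); red=((hsv[...,0]<8)|(hsv[...,0]>172))&(hsv[...,1]>150)&(hsv[...,2]>60)
red[:,:290]=0;red[:,340:]=0;red[220:]=0
uv=np.argwhere(red)[:,::-1].mean(0); print(uv,ray("wrist",[uv],.052,T))
W=cloud("wrist",z["d"],T)
for v in range(190,240,4): print(v,W[v,315].round(4))
E
```

```text
[[0.4686, 0.1882, 0.01], [0.605, 0.224, 0.01], [0.62, 0.1689, 0.01], [0.4821, 0.1326, 0.01]] [0.54390132 0.17843727 0.01      ] 14.72923694472975
loop [0.54493798 0.25315625 0.054     ] head [0.48684017 0.16343644 0.195     ]
[312.         181.58581236] [[0.54160178 0.25312997 0.052     ]]
190 [0.5461 0.2474 0.0583]
194 [0.5471 0.2435 0.058 ]
198 [0.5483 0.2383 0.0533]
202 [0.5493 0.2345 0.0536]
206 [0.5502 0.2308 0.0542]
210 [0.5512 0.2268 0.0544]
214 [0.5522 0.223  0.055 ]
218 [0.5531 0.2191 0.0553]
222 [0.5541 0.2153 0.056 ]
226 [0.555  0.2116 0.0569]
230 [0.5561 0.2075 0.0568]
234 [0.5571 0.2034 0.0567]
238 [0.5567 0.2055 0.0714]
```

jog_arm(
  targets=[
    [[0.1,-0.2,1.5],[0,0,0],60],
    [[0.1,-0.2,3.5],[0,0,0],50],
    [[0.1,-0.2,5],[0,0,0],50],
    [[0.1,-0.2,6],[0,0,0],50],
    [[0.1,-0.2,6],[0,0,0],0],
    [[0.1,-0.2,6],[0,0,0],0],
    [[0.1,-0.2,6],[0,0,0],0],
    [[0.1,-0.2,6],[0,0,0],0],
  ],
)

```text
time: 2.15
tool_pos: [0.5407, 0.2561, 0.0452]
tool_rot: [0.001, 0.612, 0.791, 0.001]
contact_force: [0.9, 1.9, 0.0]
gripper_width: 0.082
grasp_force: 58.5
```

jog_arm(
  targets=[
    [[0.3,0,0],[0,0,0],0],
    [[0.8,0,0],[0,0,0],0],
    [[1.4,0,0],[0,0,0],0],
    [[2.1,0,0],[0,0,0],0],
    [[2.8,0,0],[0,0,0],0],
    [[3.5,0,0],[0,0,0],0],
    [[4.2,0,0],[0,0,0],0],
    [[5,0,0],[0,0,0],0],
  ],
)

```text
time: 3.15
tool_pos: [0.5081, 0.3778, 0.0438]
tool_rot: [-0.0, 0.612, 0.791, -0.0]
contact_force: [0.0, -0.2, 0.3]
gripper_width: 0.083
grasp_force: 58.5
```

```bash
python3 - <<'E'
from wr import *
im,d,T=wrist("w2"); print(T[:3,3]); W=cloud("wrist",d,T)
hsv=cv2.cvtColor(im,cv2.COLOR_RGB2HSV)
print(np.nanmax(W[100:180,280:350,2]))
E
```

```text
[0.50808533 0.37779703 0.04375958]
0.001278593083822499
```

View pics/w2.png

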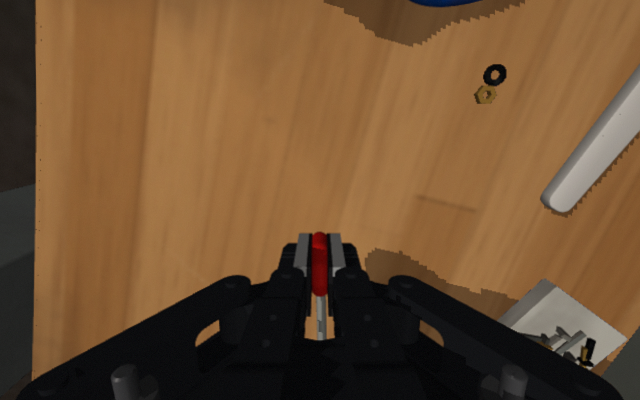

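The loop is held between the fingers at (320,262) and the leg is free behind it, over clear bench.

jog_arm(
  targets=[
    [[0,0,0.5],[0,0,0],0],
    [[0,0,1],[0,0,0],0],
    [[0,0,1.2],[0,0,0],0],
    [[0,0,1.25],[0,0,0],0],
    [[0,0,1.25],[0,0,0],14],
    [[0,0,1.25],[0,0,0],20],
    [[0,0,1.25],[0,0,0],45],
    [[0,0,1.25],[0,0,0],45],
  ],
)

```text
time: 4.2
tool_pos: [0.5086, 0.3767, 0.0128]
tool_rot: [0.0, 0.612, 0.791, 0.0]
contact_force: [0.2, -0.7, 0.5]
gripper_width: 0.448
grasp_force: 0.0
```

jog_arm(
  targets=[
    [[0,0,-0.5],[0,0,0],60],
    [[0,0,-2],[0,0,0],60],
    [[0,0,-4],[0,0,0],80],
    [[0,0,-6],[0,0,0],100],
    [[0,0,-8],[0,0,0],100],
    [[0,0,-10],[0,0,0],100],
    [[0,0,-11],[0,0,0],100],
  ],
)

```text
time: 5.08
tool_pos: [0.5093, 0.3772, 0.2932]
tool_rot: [0.001, 0.612, 0.791, 0.003]
contact_force: [-0.3, -0.4, 0.3]
gripper_width: 1.0
grasp_force: 0.0
```

```bash
python3 - <<'E'
from wr import *
im,d,T=wrist("w3"); print(T.round(4).tolist()); W=cloud("wrist",d,T)
hsv=cv2.cvtColor(im,cv2.COLOR_RGB2HSV)
red=((hsv[...,0]<8)|(hsv[...,0]>172))&(hsv[...,1]>150)&(hsv[...,2]>60)&(W[...,1]>.2)&(W[...,1]<.5)&(W[...,2]<.1)
q=W[red]; print(red.sum(),np.percentile(q,[5,50,95],axis=0).round(4).tolist() if len(q) else 0)
# head from the top view: dark points z>.18
for n in("top","wrist"):
    if n=="top": im,d=grab_frame("top"); W=cloud("top",d)
    m=(W[...,0]>.42)&(W[...,0]<.56)&(W[...,1]>.11)&(W[...,1]<.22)&(W[...,2]>.165)&(W[...,2]<.24)
    q=W[m]; print(n,len(q)); 
    if len(q)>30:
        from collections import Counter
        Rz=R.from_euler("z",np.radians(14.5)).as_matrix(); l=(q-[.5439,.1784,0])@Rz; print("cradle-frame",np.percentile(l,[3,50,97],axis=0).round(4).tolist())
        a=np.array([-.5,0,.866]); t=(l-[.035,0,.032])@a; f=l[t>.2]; print(len(f),"top face",t[t>.2].mean() if len(f) else 0,f.mean(0), f.min(0),f.max(0))
E
```

```text
[[-0.2508, 0.968, 0.006, 0.5093], [0.968, 0.2508, 0.0035, 0.3772], [0.0019, 0.0067, -1.0, 0.2932], [0.0, 0.0, 0.0, 1.0]]
291 [[0.4797, 0.3496, 0.0045], [0.4926, 0.3621, 0.0076], [0.5053, 0.3748, 0.0091]]
top 257
cradle-frame [[-0.0902, -0.0198, 0.1929], [-0.0658, -0.0009, 0.2087], [-0.0383, 0.0187, 0.2206]]
197 top face 0.20800221607168062 [-0.07139237 -0.00058082  0.21075985] [-0.0915798  -0.02004231  0.19475479] [-0.04989326  0.02013311  0.22216214]
wrist 257
cradle-frame [[-0.0902, -0.0198, 0.1929], [-0.0658, -0.0009, 0.2087], [-0.0383, 0.0187, 0.2206]]
197 top face 0.20800221607168062 [-0.07139237 -0.00058082  0.21075985] [-0.0915798  -0.02004231  0.19475479] [-0.04989326  0.02013311  0.22216214]
```

The clip lies flat on the bench at (0.493, 0.362). The top face of the head measures 208.0 mm along the axis and 0.6 mm off the centre plane, which confirms the cradle pose.

```bash
cat >> h.py <<'E'
Rz=R.from_euler("z",np.radians(14.5)).as_matrix(); C=np.array([.5439,.1784,0])
A=Rz@[-.5,0,.8660]; F=C+Rz@[.035,-.0005,.032]
E
python3 - <<'E'
from h import *
print(np.round(state()["joint_pos"],2))
for sg in(1,-1):
    print(sg); move(F+A*.310,frame(-A,sg*Rz[:,1]))
E
```

```text
[0.52 0.04 1.52 0.   1.57 0.27]
1
shift [-8.07 -5.48 -0.34] turn [ -2.88  -2.9  -10.98]
-1
shift [-8.07 -5.48 -0.34] turn [-2.9   2.88 10.98]
```

jog_arm(
  targets=[
    [[-1,-0.7,-0.6],[-0.3,0.3,1.1],100],
    [[-2,-1.4,-0.6],[-0.58,0.58,2.2],100],
    [[-3,-2.1,-0.6],[-0.87,0.86,3.3],100],
    [[-4,-2.8,-0.6],[-1.16,1.15,4.4],100],
    [[-5,-3.5,-0.6],[-1.45,1.44,5.5],100],
    [[-6,-4.2,-0.6],[-1.74,1.73,6.6],100],
    [[-7,-4.9,-0.6],[-2.03,2.02,7.7],100],
    [[-8,-5.5,-0.6],[-2.32,2.3,8.8],100],
  ],
)

```text
time: 6.18
tool_pos: [0.4245, 0.1476, 0.3007]
tool_rot: [-0.026, 0.938, 0.275, 0.21]
contact_force: [-0.1, 0.0, 0.3]
gripper_width: 1.004
grasp_force: 0.0
```

```bash
python3 - <<'E'
from h import *
move(F+A*.30,frame(-A,-Rz[:,1]))
E
```

```text
shift [0.13 0.1  0.46] turn [-0.57  0.65  2.15]
```

jog_arm(
  targets=[
    [[0,0,0],[-0.29,0.33,1.1],100],
    [[0.1,0.1,0.2],[-0.57,0.65,2.15],100],
    [[0.13,0.1,0.4],[-0.57,0.65,2.15],100],
  ],
)

```text
time: 6.55
tool_pos: [0.4322, 0.1499, 0.293]
tool_rot: [-0.032, 0.958, 0.125, 0.256]
contact_force: [-0.6, 0.7, 0.8]
gripper_width: 0.998
grasp_force: 0.0
```

```bash
python3 - <<'E'
from wr import *
move(F+A*.164,frame(-A,-Rz[:,1]))
im,d,T=wrist("w4"); W=cloud("wrist",d,T)
l=(W-C)@Rz; t=(W-F)@A; m=(t>.15)&(t<.215)&(abs(l[...,1])<.035)
print(m.sum(),np.percentile(l[m],[2,50,98],axis=0).round(4).tolist())
f=m&(t>.2);print(f.sum(),t[f].mean() if f.any() else 0)
E
```

```text
shift [-0.01  0.04  5.49] turn [-0.01  0.01  0.05]
2895 [[-0.0905, -0.0188, 0.196], [-0.069, 0.0001, 0.2099], [-0.039, 0.019, 0.2203]]
2568 0.20787515485014477
```

View pics/w4.png

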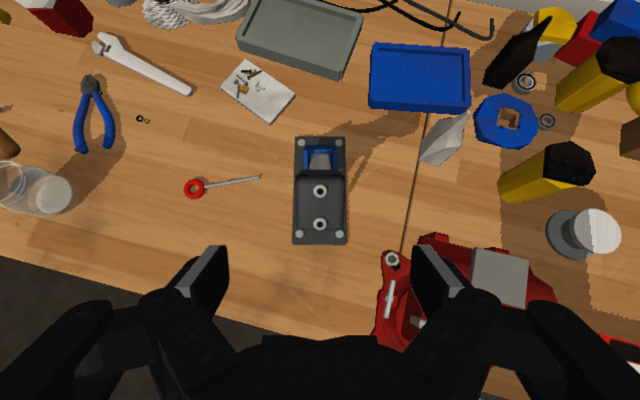

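The head is centred at (320,203) between the fingers, and the clip lies clear at (195,188)–(262,177).

jog_arm(
  targets=[
    [[0,0,1.2],[0,0,0],100],
    [[0,0,2.6],[0,0,0],100],
    [[0,0,3.8],[0,0,0],100],
    [[0,0,4.8],[0,0,0],100],
    [[0,0,5.4],[0,0,0],100],
    [[0,0,5.5],[0,0,0],100],
    [[0,0,5.5],[0,0,0],60],
    [[0,0,5.5],[0,0,0],52],
  ],
)

```text
time: 7.6
tool_pos: [0.5, 0.167, 0.1769]
tool_rot: [-0.032, 0.958, 0.124, 0.258]
contact_force: [0.2, 0.4, 0.2]
gripper_width: 0.602
grasp_force: 0.0
```

jog_arm(
  targets=[
    [[0,0,0],[0,0,0],46],
    [[0,0,0],[0,0,0],20],
    [[0,0,0],[0,0,0],20],
    [[0,0,0],[0,0,0],20],
    [[0,0,0],[0,0,0],20],
  ],
)

```text
time: 8.22
tool_pos: [0.5, 0.1672, 0.1771]
tool_rot: [-0.032, 0.958, 0.124, 0.258]
contact_force: [-4.4, -1.2, 5.6]
gripper_width: 0.461
grasp_force: 60.2
```

```bash
python3 - <<'E'
from h import *
s=state(); T=pose(s); print(s["contact_force"],s["ft_torque"],((T[:3,3]-C)@Rz).round(4),((T[:3,3]-F)@A).round(4),s["gripper_width"])
print("axis in tool",T[:3,:3].T@A)
E
```

```text
[-4.43814137 -1.20132595  5.61001208] [-0.04937639  0.50194157  0.04265453] [-4.530e-02  1.000e-04  1.771e-01] 0.1658 0.4612104591883982
axis in tool [ 2.19673611e-03 -6.16522031e-04 -9.99975397e-01]
```

jog_arm(
  targets=[
    [[0,0,-0.2],[0,0,0],20],
    [[0,0,-0.5],[0,0,0],20],
    [[0,0,-1],[0,0,0],20],
    [[0,0,-1.5],[0,0,0],20],
    [[0,0,-2.1],[0,0,0],20],
    [[0,0,-2.7],[0,0,0],20],
    [[0,0,-3.3],[0,0,0],20],
    [[0,0,-3.9],[0,0,0],20],
  ],
)

```text
time: 9.22
tool_pos: [0.4511, 0.1545, 0.2591]
tool_rot: [-0.032, 0.958, 0.124, 0.255]
contact_force: [1.3, 0.3, -7.4]
gripper_width: 0.46
grasp_force: 65.8
```

```bash
python3 - <<'E'
from wr import *
s=state(); print(s["contact_force"],s["ft_torque"],np.round(s["joint_pos"],2))
T=pose(s); zu=np.array([0,0,1.]); Rt=frame(-zu,-Rz[:,1])
foot=T[:3,3]-.1658*A; print("foot",foot)
move(np.r_[.60,.14,.16+.1658],Rt)
move(np.r_[.60,-.19,.16+.1658],Rt)
# stand refined: from earlier pictures, flat top plane
for n in("top","scene"):
    z=np.load(n+".npz"); W=cloud(n,z["d"]); m=(np.hypot(W[...,0]-.568,W[...,1]+.1925)<.04)&(W[...,2]>.03)&(W[...,2]<.06)
    q=W[m]; print(n,m.sum(),q[:,:2].mean(0),q[:,:2].min(0),q[:,:2].max(0),np.median(q[:,2]),cv2.minEnclosingCircle(q[:,:2].astype(np.float32)))
E
```

```text
[ 1.29374574  0.31437107 -7.37012863] [-0.14005121  0.33369644  0.04286308] [ 0.14 -0.73  2.23  0.06  1.12  1.44]
foot [0.53136235 0.17524039 0.11547883]
shift [6.2  2.08 0.48] turn [ 0.   -3.73  0.03]
shift [ 3.27 14.85 -1.18] turn [ 0.   -3.73  0.03]
top 239 [ 0.56921831 -0.1931567 ] [ 0.5416194  -0.22286521] [ 0.59823214 -0.16354959] 0.0447587066104127 ((0.5698110461235046, -0.1933927685022354), 0.030283546075224876)
scene 295 [ 0.56813598 -0.19303148] [ 0.5403597  -0.22358242] [ 0.60049942 -0.16174065] 0.046750447484260826 ((0.5700650811195374, -0.1934959441423416), 0.03242121636867523)
```

The post is out with about 97 mm drawn along its axis. Next: turn it upright while raising it.

jog_arm(
  targets=[
    [[0.4,0.2,-0.4],[0,-0.2,0],20],
    [[1.2,0.5,-0.3],[0,-0.6,0],20],
    [[2.2,0.9,-0.2],[0,-1.2,0],20],
    [[3.2,1.2,0],[0,-1.9,0],20],
    [[4.2,1.5,0.1],[0,-2.6,0],20],
    [[5.2,1.8,0.3],[0,-3.2,0],20],
    [[5.9,2,0.4],[0,-3.6,0],20],
    [[6.2,2.1,0.45],[0,-3.73,0],20],
  ],
)

```text
time: 10.22
tool_pos: [0.6017, 0.1396, 0.3276]
tool_rot: [0.001, 0.992, 0.128, 0.001]
contact_force: [-1.2, -0.2, -6.6]
gripper_width: 0.461
grasp_force: 65.9
```

```bash
python3 - <<'E'
from wr import *
s=state(); print(s["tool_pos"],s["contact_force"],s["ft_torque"],np.round(s["joint_pos"],2))
Rt=frame([0,0,-1],-Rz[:,1])
move(np.r_[.60,-.10,.325],Rt); move(np.r_[.5695,-.1933,.325],Rt)
for n in("top","scene"):
    im,d=grab_frame(n); W=cloud(n,d); p=W-s["tool_pos"]
    m=(np.hypot(p[...,0],p[...,1])<.03)&(W[...,2]>.13)&(W[...,2]<.30); q=W[m]; print(n,m.sum())
    for a,b in((.14,.17),(.17,.2),(.2,.23),(.23,.26),(.26,.3)):
        k=q[(q[:,2]>a)&(q[:,2]<b)]; 
        if len(k): print(a,len(k),k.mean(0).round(4),k.min(0).round(3),k.max(0).round(3))
E
```

```text
[0.60170877 0.13955769 0.32761041] [-1.20221545 -0.15520874 -6.61077249] [ 0.02204623 -0.01068061  0.00110208] [ 0.11 -0.    1.51 -0.    1.63  1.42]
shift [-2.5   9.25  0.12] turn [ 0.01 -0.01  0.03]
shift [-4.63 12.55  0.12] turn [ 0.01 -0.01  0.03]
top 43
0.14 3 [0.59   0.1345 0.1659] [0.588 0.127 0.163] [0.595 0.145 0.168]
0.17 14 [0.5898 0.1335 0.1838] [0.586 0.125 0.171] [0.598 0.147 0.199]
0.2 12 [0.5878 0.1346 0.2148] [0.585 0.126 0.2  ] [0.593 0.147 0.227]
0.23 12 [0.5855 0.1346 0.247 ] [0.584 0.127 0.232] [0.589 0.144 0.26 ]
0.26 2 [0.5839 0.1341 0.2668] [0.583 0.131 0.263] [0.585 0.137 0.271]
scene 318
0.14 7 [0.5965 0.1324 0.1668] [0.587 0.128 0.164] [0.603 0.139 0.17 ]
0.17 64 [0.5953 0.132  0.185 ] [0.586 0.124 0.17 ] [0.61  0.146 0.199]
0.2 74 [0.5933 0.1333 0.2157] [0.583 0.123 0.2  ] [0.608 0.149 0.23 ]
0.23 71 [0.593  0.1327 0.2455] [0.584 0.125 0.23 ] [0.607 0.149 0.26 ]
0.26 102 [0.5915 0.1319 0.2806] [0.582 0.122 0.26 ] [0.604 0.147 0.3  ]
```

The post leans a few degrees in the grip. I'll carry it first, then measure the lean near the stand.

jog_arm(
  targets=[
    [[0,0.4,0.1],[0,0,0],20],
    [[0,1.3,0.1],[0,0,0],20],
    [[-0.3,2.6,0.1],[0,0,0],20],
    [[-0.7,4,0.1],[0,0,0],20],
    [[-1,5.4,0.1],[0,0,0],20],
    [[-1.5,6.8,0.1],[0,0,0],20],
    [[-2,8.1,0.1],[0,0,0],20],
    [[-2.5,9.3,0.1],[0,0,0],20],
  ],
)

```text
time: 11.32
tool_pos: [0.5986, -0.1038, 0.3261]
tool_rot: [0.001, 0.992, 0.128, 0.002]
contact_force: [-0.1, 0.3, -7.1]
gripper_width: 0.464
grasp_force: 65.8
```

jog_arm(
  targets=[
    [[-0.4,0.8,0],[0,0,0],20],
    [[-1,1.7,0],[0,0,0],20],
    [[-1.6,2.5,0],[0,0,0],20],
    [[-2,3.1,0],[0,0,0],20],
    [[-2.1,3.25,0],[0,0,0],20],
    [[-2.1,3.25,0],[0,0,0],20],
  ],
)

```text
time: 12.08
tool_pos: [0.5697, -0.1928, 0.326]
tool_rot: [0.0, 0.992, 0.128, 0.002]
contact_force: [0.1, 0.4, -7.3]
gripper_width: 0.458
grasp_force: 65.9
```

```bash
cat > tube.py <<'E'
from wr import *
from scipy.optimize import least_squares
def tube(zlo,zhi,c):
    Q=[]
    for n in("scene","top"):
        im,d=grab_frame(n); np.savez("t_"+n,im=im,d=d); W=cloud(n,d); m=(np.hypot(W[...,0]-c[0],W[...,1]-c[1])<.028)&(W[...,2]>zlo)&(W[...,2]<zhi)
        q=W[m]; print(n,len(q)); 
        r=least_squares(lambda p:np.hypot(q[:,0]-p[0]-p[2]*(q[:,2]-zlo),q[:,1]-p[1]-p[3]*(q[:,2]-zlo))-.0135,[c[0],c[1],0,0],loss="soft_l1",f_scale=.002)
        print("at z",zlo,r.x[:2].round(4),"lean deg x,y",np.degrees(r.x[2:]).round(2),"rms",np.sqrt(np.mean(r.fun**2)).round(4))
E
python3 - <<'E'
from tube import *
s=state(); T=pose(s); print(s["tool_pos"],s["contact_force"],s["ft_torque"])
tube(.17,.31,T[:2,3])
im=np.load("t_scene.npz")["im"]; cv2.imwrite("pics/s2.png",cv2.resize(im[100:300,280:480],(600,600),interpolation=cv2.INTER_CUBIC)[...,::-1])
E
```

```text
[ 0.56966905 -0.19284003  0.32596399] [ 0.14076758  0.35808662 -7.25087305] [ 0.02919558 -0.07151738  0.03176791]
scene 423
at z 0.17 [ 0.569  -0.1908] lean deg x,y [-2.21 -0.34] rms 0.0014
top 8
at z 0.17 [ 0.5692 -0.1941] lean deg x,y [-7.51  1.7 ] rms 0.0002
```

View pics/s2.png

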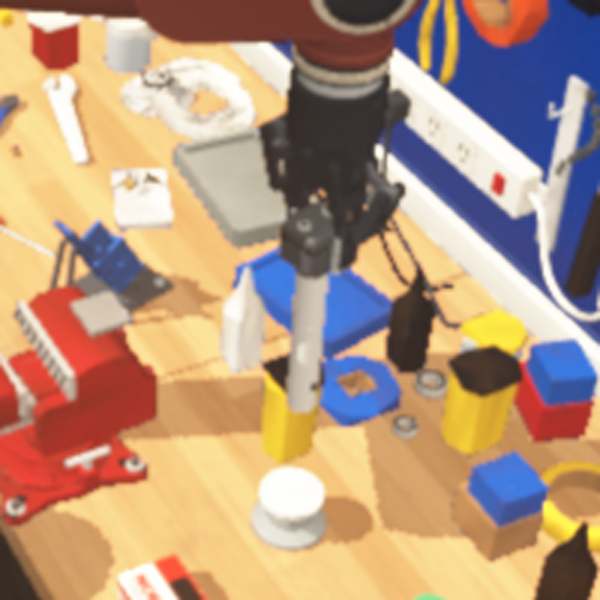

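The post hangs above the stand, which is at (290,495) in the crop. It leans about 2.2° toward −x, so I turn the tool to correct this and measure again.

jog_arm(
  targets=[
    [[0.1,0.05,0],[0,-0.1,0],20],
    [[0.26,0.08,0],[0,-0.28,0],20],
    [[0.26,0.08,0.6],[0,-0.28,0],20],
    [[0.26,0.08,1.4],[0,-0.28,0],20],
    [[0.26,0.08,2.2],[0,-0.28,0],20],
    [[0.26,0.08,2.8],[0,-0.28,0],20],
    [[0.26,0.08,3.2],[0,-0.28,0],20],
    [[0.26,0.08,3.2],[0,-0.28,0],20],
  ],
)

```text
time: 13.18
tool_pos: [0.5762, -0.1932, 0.2448]
tool_rot: [0.003, 0.992, 0.128, -0.018]
contact_force: [-0.8, -0.1, -6.6]
gripper_width: 0.458
grasp_force: 65.8
```

```bash
cat > edge.py <<'E'
from tube import *
def lean(n,T0):
    """silhouette edges of the tube in picture n -> axis plane; returns plane normal (world) through camera"""
    z=np.load("t_"+n+".npz"); im=z["im"]; W=cloud(n,z["d"])
    m=((np.hypot(W[...,0]-T0[0],W[...,1]-T0[1])<.03)&(W[...,2]>T0[2])&(W[...,2]<T0[3])).astype(np.uint8)
    rows=np.where(m.sum(1)>3)[0]; uv=np.array([[np.where(m[r])[0].mean(),r] for r in rows])
    D=ray(n,uv,0)-cam2world(n)[:3,3]; D/=np.linalg.norm(D,axis=1)[:,None]
    return np.linalg.svd(D)[2][2],len(rows)
E
python3 - <<'E'
from edge import *
s=state(); T=pose(s); print(s["tool_pos"],s["contact_force"])
tube(.09,.23,T[:2,3])
n,k=lean("scene",[T[0,3],T[1,3],.10,.22]); print("plane normal",n,k,"out of plumb deg",np.degrees(n[2]/np.hypot(n[0],n[1])))
W=cloud("scene",np.load("t_scene.npz")["d"]); m=(np.hypot(W[...,0]-.569,W[...,1]+.193)<.028); q=W[m]; q=q[(q[:,2]>.03)&(q[:,2]<.15)]
print(np.histogram(q[:,2],np.arange(.03,.15,.004)))
st=q[q[:,2]<.052]; print("stand",st.mean(0))
E
```

```text
[ 0.5762425  -0.19322217  0.24477473] [-0.77879174 -0.06471009 -6.64253455]
scene 386
at z 0.09 [ 0.5694 -0.192 ] lean deg x,y [ 0.04 -0.08] rms 0.0016
top 0
at z 0.09 [ 0.5762 -0.1932] lean deg x,y [0. 0.] rms nan
plane normal [-0.81394505  0.58079178 -0.01320434] 34 out of plumb deg -0.7566191742210295
(array([  0,   0,  15,  65, 131,  23,   0,   0,   0,   0,   0,   0,   1,
         9,   8,  12,   8,   8,  10,  10,  12,  11,  10,  10,  10,  11,
        10,  11,  10]), array([0.03 , 0.034, 0.038, 0.042, 0.046, 0.05 , 0.054, 0.058, 0.062,
       0.066, 0.07 , 0.074, 0.078, 0.082, 0.086, 0.09 , 0.094, 0.098,
       0.102, 0.106, 0.11 , 0.114, 0.118, 0.122, 0.126, 0.13 , 0.134,
       0.138, 0.142, 0.146]))
stand [ 0.56745883 -0.19519774  0.04662678]
  return _methods._mean(a, axis=axis, dtype=dtype,
  ret = ret.dtype.type(ret / rcount)
```

The post is now upright to within about 0.7°, with its foot centred over the top and a gap of about 33 mm. Now I lower it in small steps.

jog_arm(
  targets=[
    [[0,0,0.3],[0,0,0],20],
    [[0.02,0,0.6],[0,0,0],20],
    [[0.03,0.03,0.8],[0,0,0],20],
    [[0.04,0.03,0.95],[0,0,0],20],
    [[0.04,0.03,1.04],[0,0,0],20],
    [[0.04,0.03,1.08],[0,0,0],20],
    [[0.04,0.03,1.1],[0,0,0],20],
    [[0.04,0.03,1.1],[0,0,0],20],
  ],
)

```text
time: 14.28
tool_pos: [0.577, -0.1942, 0.2186]
tool_rot: [0.003, 0.992, 0.128, -0.017]
contact_force: [0.6, -0.4, -6.5]
gripper_width: 0.463
grasp_force: 65.9
```

```bash
python3 - <<'E'
from edge import *
s=state(); T=pose(s); print(s["tool_pos"],s["contact_force"],s["ft_torque"])
n="scene"; im,d=grab_frame(n); W=cloud(n,d); m=(np.hypot(W[...,0]-.569,W[...,1]+.193)<.034); q=W[m]; q=q[(q[:,2]>.03)&(q[:,2]<.1)]
im2=cv2.resize(im[200:300,330:430],(600,600),interpolation=cv2.INTER_CUBIC); cv2.imwrite("pics/s3.png",im2[...,::-1])
E
```

```text
[ 0.57703489 -0.19417129  0.21864585] [ 0.61231594 -0.35559626 -6.51225174] [ 0.01734284 -0.13978401 -0.00612199]
```

View pics/s3.png

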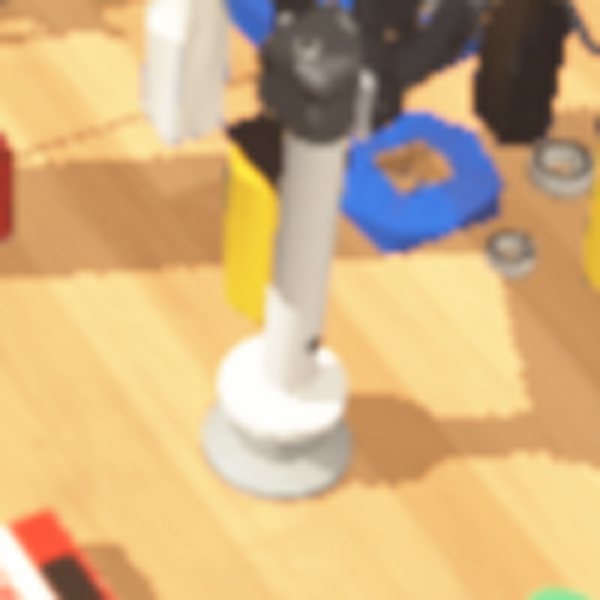

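The foot at (290,388) is almost over the disc centre at (282,385), and still just above it.

jog_arm(
  targets=[
    [[-0.03,0,0.03],[0,0,0],20],
    [[-0.06,0,0.06],[0,0,0],20],
    [[-0.06,0,0.09],[0,0,0],20],
    [[-0.06,0,0.12],[0,0,0],20],
    [[-0.06,0,0.14],[0,0,0],20],
    [[-0.06,0,0.14],[0,0,0],20],
  ],
)

```text
time: 15.08
tool_pos: [0.5754, -0.1945, 0.2149]
tool_rot: [0.003, 0.992, 0.128, -0.018]
contact_force: [0.4, -0.2, -7.2]
gripper_width: 0.463
grasp_force: 65.9
```

jog_arm(
  targets=[
    [[0,0,0.02],[0,0,0],20],
    [[0,0,0.04],[0,0,0],20],
    [[0,0,0.04],[0,0,0],20],
  ],
)

```text
time: 15.45
tool_pos: [0.5753, -0.1945, 0.214]
tool_rot: [0.003, 0.992, 0.128, -0.017]
contact_force: [0.4, -0.5, -7.3]
gripper_width: 0.46
grasp_force: 65.9
```

jog_arm(
  targets=[
    [[0,0,0.02],[0,0,0],20],
    [[0,0,0.04],[0,0,0],20],
    [[0,0,0.04],[0,0,0],20],
  ],
)

```text
time: 15.82
tool_pos: [0.5753, -0.1946, 0.2129]
tool_rot: [0.003, 0.992, 0.128, -0.018]
contact_force: [-1.0, 0.4, -6.7]
gripper_width: 0.462
grasp_force: 65.9
```

jog_arm(
  targets=[
    [[0,0,0.02],[0,0,0],20],
    [[0,0,0.04],[0,0,0],20],
    [[0,0,0.04],[0,0,0],20],
  ],
)

```text
time: 16.2
tool_pos: [0.5752, -0.1945, 0.2119]
tool_rot: [0.003, 0.992, 0.128, -0.018]
contact_force: [-0.4, -0.1, -7.6]
gripper_width: 0.461
grasp_force: 65.9
```

jog_arm(
  targets=[
    [[0,0,0.02],[0,0,0],20],
    [[0,0,0.04],[0,0,0],20],
    [[0,0,0.04],[0,0,0],20],
  ],
)

```text
time: 16.58
tool_pos: [0.5752, -0.1946, 0.2109]
tool_rot: [0.003, 0.992, 0.128, -0.018]
contact_force: [-1.9, 1.0, -6.8]
gripper_width: 0.457
grasp_force: 65.9
```

jog_arm(
  targets=[
    [[0,0,0.02],[0,0,0],20],
    [[0,0,0.03],[0,0,0],20],
    [[0,0,0.03],[0,0,0],20],
  ],
)

```text
time: 16.95
tool_pos: [0.5752, -0.1946, 0.2102]
tool_rot: [0.003, 0.992, 0.128, -0.017]
contact_force: [-0.3, -1.2, -7.0]
gripper_width: 0.458
grasp_force: 65.9
```

```bash
python3 - <<'E'
from edge import *
s=state(); T=pose(s); print(s["contact_force"],s["ft_torque"])
tube(.065,.195,[.569,-.193])
n,k=lean("scene",[.569,-.193,.07,.19]); print("out of plumb",np.degrees(n[2]/np.hypot(n[0],n[1])))
E
```

```text
[-0.31877578 -1.20755666 -7.00439587] [-0.03119246 -0.07425624 -0.04841326]
scene 344
at z 0.065 [ 0.568  -0.1936] lean deg x,y [ 0.23 -0.02] rms 0.0018
top 0
at z 0.065 [ 0.569 -0.193] lean deg x,y [0. 0.] rms nan
out of plumb -0.12607578852185147
  return _methods._mean(a, axis=axis, dtype=dtype,
  ret = ret.dtype.type(ret / rcount)
```

Lean is still about 0°. I continue down in fine steps.

jog_arm(
  targets=[
    [[0,0,0.02],[0,0,0],20],
    [[0,0,0.03],[0,0,0],20],
    [[0,0,0.03],[0,0,0],20],
  ],
)

```text
time: 17.42
tool_pos: [0.5752, -0.1946, 0.2095]
tool_rot: [0.003, 0.992, 0.128, -0.017]
contact_force: [0.0, -0.4, -6.3]
gripper_width: 0.46
grasp_force: 65.9
```

jog_arm(
  targets=[
    [[0,0,0.02],[0,0,0],20],
    [[0,0,0.03],[0,0,0],20],
    [[0,0,0.03],[0,0,0],20],
  ],
)

```text
time: 17.8
tool_pos: [0.5754, -0.1946, 0.2094]
tool_rot: [0.003, 0.992, 0.128, -0.017]
contact_force: [-0.4, 1.2, -3.6]
gripper_width: 0.46
grasp_force: 66.3
```

jog_arm(
  targets=[
    [[0,0,0.01],[0,0,0],20],
    [[0,0,0.02],[0,0,0],20],
    [[0,0,0.02],[0,0,0],20],
  ],
)

```text
time: 18.18
tool_pos: [0.5755, -0.1946, 0.2094]
tool_rot: [0.003, 0.992, 0.128, -0.017]
contact_force: [-1.8, 0.5, 3.6]
gripper_width: 0.465
grasp_force: 67.0
```

```bash
python3 -c "
from h import *
s=state();print(s['contact_force'],s['ft_torque'],s['tool_pos'])"
```

```text
[-1.83770281  0.46802195  3.61942445] [ 0.60425429  0.50855971 -0.06226252] [ 0.57549666 -0.19464023  0.2094138 ]
```

It is in contact with light pressure, about 11 N including the weight. Now I let go slowly.

jog_arm(
  targets=[
    [[0,0,-0.01],[0,0,0],42],
    [[0,0,-0.01],[0,0,0],44],
    [[0,0,-0.01],[0,0,0],45],
    [[0,0,-0.01],[0,0,0],45.5],
    [[0,0,-0.01],[0,0,0],46],
    [[0,0,-0.01],[0,0,0],46.5],
    [[0,0,-0.01],[0,0,0],47],
    [[0,0,-0.01],[0,0,0],47],
  ],
)

```text
time: 19.18
tool_pos: [0.5752, -0.1949, 0.208]
tool_rot: [0.004, 0.992, 0.128, -0.017]
contact_force: [0.1, 0.1, -0.7]
gripper_width: 0.469
grasp_force: 0.0
```

jog_arm(
  targets=[
    [[0,0,0],[0,0,0],47.5],
    [[0,0,0],[0,0,0],48],
    [[0,0,0],[0,0,0],48.5],
    [[0,0,0],[0,0,0],49],
    [[0,0,0],[0,0,0],50],
    [[0,0,0],[0,0,0],51],
    [[0,0,0],[0,0,0],52],
    [[0,0,0],[0,0,0],53],
  ],
)

```text
time: 20.18
tool_pos: [0.5752, -0.1946, 0.2085]
tool_rot: [0.003, 0.992, 0.128, -0.017]
contact_force: [0.9, 0.2, 0.1]
gripper_width: 0.53
grasp_force: 0.0
```

```bash
python3 - 2>/dev/null <<'E'
from edge import *
s=state(); T=pose(s); print(s["contact_force"],s["ft_torque"],s["gripper_width"])
tube(.065,.195,[.569,-.193])
n,k=lean("scene",[.569,-.193,.07,.19]); print("out of plumb",np.degrees(n[2]/np.hypot(n[0],n[1])))
E
```

```text
[0.9488896  0.18961432 0.14577314] [ 0.00871971 -0.05704224 -0.04587174] 0.5298710717142283
scene 338
at z 0.065 [ 0.5684 -0.1935] lean deg x,y [-0.09 -0.25] rms 0.0018
top 0
at z 0.065 [ 0.569 -0.193] lean deg x,y [0. 0.] rms nan
out of plumb -0.3468763266045557
```

jog_arm(
  targets=[
    [[0,0,0],[0,0,0],57],
    [[0,0,0],[0,0,0],62],
    [[0,0,0],[0,0,0],68],
    [[0,0,0],[0,0,0],76],
    [[0,0,0],[0,0,0],84],
    [[0,0,0],[0,0,0],92],
    [[0,0,0],[0,0,0],98],
    [[0,0,0],[0,0,0],98],
  ],
)

```text
time: 21.28
tool_pos: [0.5752, -0.1946, 0.2085]
tool_rot: [0.003, 0.992, 0.128, -0.017]
contact_force: [-0.5, -0.6, -0.6]
gripper_width: 0.978
grasp_force: 0.0
```

jog_arm(
  targets=[
    [[0,0,-0.2],[0,0,0],98],
    [[0,0,-0.6],[0,0,0],98],
    [[0,0,-1.2],[0,0,0],98],
    [[0,0,-1.9],[0,0,0],98],
    [[0,0,-2.7],[0,0,0],98],
    [[0,0,-3.6],[0,0,0],98],
    [[0,0,-4.5],[0,0,0],98],
    [[0,0,-5],[0,0,0],98],
  ],
)

```text
time: 22.28
tool_pos: [0.5799, -0.1935, 0.3361]
tool_rot: [0.004, 0.992, 0.128, -0.016]
contact_force: [0.4, 0.1, -0.1]
gripper_width: 0.982
grasp_force: 0.0
```

```bash
python3 - 2>/dev/null <<'E'
from edge import *
s=state(); T=pose(s); print(s["tool_pos"],s["contact_force"],s["gripper_width"])
tube(.065,.195,[.569,-.193])
n,k=lean("scene",[.569,-.193,.07,.19]); print("out of plumb",np.degrees(n[2]/np.hypot(n[0],n[1])))
im=np.load("t_scene.npz")["im"]; cv2.imwrite("pics/s4.png",cv2.resize(im[100:340,280:520],(600,600),interpolation=cv2.INTER_CUBIC)[...,::-1])
E
```

```text
[ 0.57992882 -0.19347164  0.33608569] [ 0.44307112  0.07030709 -0.09840023] 0.9817531228731471
scene 343
at z 0.065 [ 0.5683 -0.1936] lean deg x,y [-0.06 -0.15] rms 0.0017
top 4
at z 0.065 [ 0.5626 -0.1967] lean deg x,y [14.27 -2.77] rms 0.0002
out of plumb -0.4949384477638625
```

View pics/s4.png

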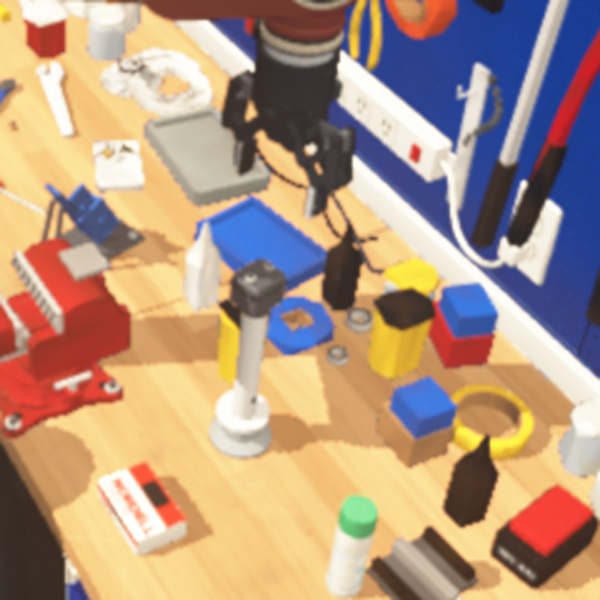

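The post stands upright on the disc at (243,410), with the gripper well above it. The carton and the bottle have not been touched.

```bash
python3 -c "
from plant import *
print(job_done())"
```

```text
the job is handed in; nothing more can be done
None
```

The job is handed in: the clip lies on the bench clear of the cradle, the post stands upright by itself in the middle of the jack table (within about 0.5° of plumb), the bottle, carton and jar were left alone, and it took about 22 s.

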